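# Bring the salt cellar to the front of the spice carousel and hold it there

### The arm

A 6-joint arm with a two-finger parallel gripper is mounted at the origin on a cart in front of the work surface, level with it; the furniture and walls round the work are solid. World frame = base frame: x ahead of the robot, y to its left, z up, the work surface at z = 0. Lengths are in m, angles in rad, forces in N, time in s.
With the tool pointing down it reaches from about 0.3 to 0.75 m from the base axis. Payload 8.5 kg.
Tool frame: the origin (TCP) lies at the very end of the fingers, on their centre line; the grasp point (between the pads) lies 19 mm behind it; z points along the fingers, y is the line along which they close (so a half turn about z gives the same grasp; the last joint's range is limited). The gripper opens to 88 mm and grips with 3 to 60 N. Pads are 18 mm wide; open, the fingers measure 123 mm over their backs; the gripper's body (75 mm by 187 mm) begins 45 mm behind the grasp point.
Start: joints at [1.009, 0.381, 1.297, -0, 1.464, -0.215], TCP at [0.187, 0.517, 0.239] pointing down, gripper open.
Joint ranges: [-3.11, 3.11], [-0.89, 2.33], [0.22, 2.48], [-1.42, 4.56], [0.17, 2.85], [-2.88, 2.88]. Speed limits (rad/s): [2.39, 2.39, 3.14, 3.14, 3.14, 3.14].

### API

Orientations are given as [roll, pitch, yaw] about the fixed x, y, z axes, in that order (R = Rz(yaw) Ry(pitch) Rx(roll)).
In Python, from rig import sensors, cams, order gives the robot as it stands.
- The arm moves only by the shell command python3 -m jog 'ROWS' [FORCE]. ROWS is text: rows parted by semicolons, each of 7 numbers parted by spaces: the turn, a rotation vector about the tool's x, y, z in rad, then the shift along the tool's x, y, z in cm, then the opening, from 0 (shut) to 1 (fully open). In form: ax ay az dx dy dz hand; .... A call has 1 to 8 rows; each row shifts and turns the commanded pose from where the row before left it, along the tool's axes as they then stand; what a row does not reach is not made up. A row lasts 1/10 s, in which the tool goes at most 50 mm and 8.59 degrees, less where a joint would pass 70% of its speed; a pose out of reach is approached as far as the arm can. A call with a gripper value outside its range is refused whole. The fingers move at their own pace and stop on an object; FORCE is the grip in N (left out, the last holds). Time passes only in rows, so rows that do not move let the fingers close. It gives the time, the measured TCP pose, the force, the opening and the grip force at its end, in the units of the state.
- sensors.get_state(): the state, without advancing time (a new reading comes with each control period).
- cams.snapshot(name): name is "side" or "top"; returns the picture (384x512x3 uint8, blue, green, red); there is no depth.
- cams.camera_model(name): a dict with "K" (3x3 intrinsics, pixels), "k1" (the pictures are not rectified: a ray, as slopes to the right and down, at radius r is drawn at 1 + k1 r^2 times it, then the intrinsics apply), "extrinsics" (4x4, takes a point from camera to world coordinates). Camera axes: x right, y down, z forward; pixel columns grow to the right and rows downward; lengths in m; the calibration is good to about 2 mm. A picture is of the moment at which its call begins. camera_model takes no time and is no camera call.
- order.job_done(): hands the job in; it is judged then, once.
Trained networks look in the newest picture that a camera, given by its name, has taken for a name from the list of things; names that differ only in an ending like _2 or _b are one class to them, and where a whole thing is asked for, a point or a joint stands for the part that bears it (a point fixed in the world has none). Each returns a list of dicts, best first, with "score" (0 to 1); they miss things now and then, are a little off and sometimes report something else, mostly with a low value. They report only what shows in the picture. A call takes as long as a camera call.
- cams.boxes_of(thing, camera): "at" ([column, row] in pixels, amid what is visible of it).
The state is a dict: "time_s": time; "joint_pos": joint angles; "qvel": joint speeds; "joint_torque": joint torques, N m; "eef_pos": TCP position; "ee_rot": TCP orientation; "ft_force": force on the tool from outside, world axes, zero at the start; "ft_torque": the same for the moment, N m; "grip_width": finger opening in m; "grasp_force": force on a finger pad.
Only numpy, scipy, OpenCV 4.12 (cv2) and the standard library are available. Lean on these libraries where they do the work, as an engineer would, in place of code of your own. Each camera call takes 0.05 s, during which the arm holds its last target. There are 200 camera calls.

### The job

Turn the spice carousel by the bar handle in its middle until the round wooden salt cellar with the knobbed lid stands at the front, right behind the steel pointer of the base board. Do not touch or upset the things standing on the carousel, and leave the other things on the worktop where they are. Finish with the gripper still holding the handle, keeping the turntable still so that someone can help themselves to salt: do not let go.

Things in the scene. Friction and masses are not known exactly. Their poses are not given: they have to be found in the camera images.
- base: fixed round wooden base board of the carousel, 290 mm across, 12 mm thick; origin at the centre of its underside on the worktop, on the carousel's upright turning axis. A flat steel pointer sticks out of its edge at the front: a tip in the direction of the board's -x axis, 190 mm from the centre.
- turntable: light wooden disc with a steel edge, 272 mm across, on the base board; turns either way on a light bearing, no stop, stays where left. Upper face 34 mm above the worktop. Origin on the turning axis, 21 mm up; z up, x along the bar handle. In line with the bar, at +x and -x, stand salt cellar and ramekin, either way round; between them four square wooden sockets (54 mm across, 45 high) hold jars.
- handle (a point): centre of the turntable's dark wooden bar handle on a 16 mm steel post in the middle, turning with the turntable: a bar 60 mm long (its x axis), 14 mm thick (y), 34 mm high (z); this point is the bar's centre, on the turning axis, 182 mm above the worktop. All that stands on the turntable stays below 141 mm, so there is room round the bar.
- salt_cellar: round wooden salt cellar with a flat wooden lid with a small knob, 70 mm across, 70 mm high, loose (0.15 to 0.31 kg); origin at the centre of its underside, which rests on the turntable 88 mm from the turning axis. Its own yaw means nothing.
- ramekin: white glazed open ramekin, 67 mm across, 40 mm high, loose on the turntable 88 mm from the axis; origin under its centre
- jar_1: glass spice jar with a dark lid, 41 mm across, 105 mm high, loose in a socket of the turntable 88 mm from the axis; origin under its centre
- jar_2: glass spice jar with a dark lid, 41 mm across, 105 mm high, loose in a socket of the turntable 88 mm from the axis; origin under its centre
- jar_3: glass spice jar with a dark lid, 41 mm across, 105 mm high, loose in a socket of the turntable 88 mm from the axis; origin under its centre
- jar_4: glass spice jar with a dark lid, 41 mm across, 105 mm high, loose in a socket of the turntable 88 mm from the axis; origin under its centre
- mug: mug standing on the worktop, 92 mm across, 95 mm high; bystander; origin under its middle
- kitchen_timer: pale cube-shaped kitchen timer, 76x62x62 mm; bystander; origin under its middle
- dough_scraper: dough scraper lying flat, 81x124x16 mm; bystander; origin under its middle
- lemon: lemon, 78x55x56 mm; bystander; origin under its middle

How it is judged:
At the end, for the whole second after the job is handed in: Salt cellar 70 to 105 mm in front of the axis, within 10 mm sideways of the line from axis to pointer; turntable still (under 0.05 rad/s), fingers on the handle (over 2 N); all six things upright (within 0.15 rad) on the turntable, within 115 mm of its axis (contact force between the fingers and turntable above 2 N and distance between the grasp point and handle below 0.045 m and x of salt_cellar in the frame of base between -0.105 and -0.07 m and y of salt_cellar in the frame of base between -0.01 and 0.01 m and angular speed of turntable below 0.05 rad/s and angle between each of salt_cellar, jar_1, jar_2, ramekin, jar_3, jar_4's own z axis and vertical below 0.15 rad and horizontal distance between each of salt_cellar, jar_1, jar_2, ramekin, jar_3, jar_4 and base below 0.115 m); the arm keeps its last pose, push and grip.
It fails at once if the robot pushes something standing on the carousel (over 1 N) (contact force between any of the fingers, the arm and salt_cellar above 1 N or contact force between any of the fingers, the arm and jar_1 above 1 N or contact force between any of the fingers, the arm and jar_2 above 1 N or contact force between any of the fingers, the arm and ramekin above 1 N or contact force between any of the fingers, the arm and jar_3 above 1 N or contact force between any of the fingers, the arm and jar_4 above 1 N).
It fails at once if something on the carousel tips over (angle between any of salt_cellar, jar_1, jar_2, ramekin, jar_3, jar_4's own z axis and vertical above 0.4 rad).
It fails at once if a thing on the worktop is shifted by more than 20 mm (distance of any of mug, kitchen_timer, dough_scraper, lemon from where it was at the start of the episode above 0.02 m).
It also fails if it takes over 48 s, if anything falls off the work surface, if the arm or the gripper's body presses on something with over 40 N, if the wrist force passes 120 N, or if a joint passes its speed limit or range.

## Working session

There is one attempt and no reset: what is moved stays moved. The work goes in short steps, Python scripts to look and compute and a shell command to move; the robot and the scene stay as the last step left them, time stands still between calls to the robot, and variables do not carry over. Pictures are saved under pics/ and viewed, at most 10 in all, crops included, and the job is handed in when it is done.

```bash
mkdir -p pics; cat > h.py <<'E'
import numpy as np, cv2
from rig import sensors, cams, order
def ray(cam,uv):
    m=cams.camera_model(cam);K=np.array(m["K"]);k=m["k1"];T=np.array(m["extrinsics"])
    d=np.array([(uv[0]-K[0,2])/K[0,0],(uv[1]-K[1,2])/K[1,1]]);s=d.copy()
    for _ in range(20): s=d/(1+k*(s@s))
    v=T[:3,:3]@np.array([s[0],s[1],1]);return T[:3,3],v
def at(cam,uv,z):
    o,v=ray(cam,uv);return o+v*(z-o[2])/v[2]
def proj(cam,P):
    m=cams.camera_model(cam);K=np.array(m["K"]);T=np.array(m["extrinsics"])
    p=T[:3,:3].T@(np.array(P)-T[:3,3]);s=p[:2]/p[2];s=s*(1+m["k1"]*(s@s));return K[:2,:2]@s+K[:2,2]
E
python3 - <<'E'
from h import *
np.set_printoptions(precision=3,suppress=True)
ims=[]
for c in("top","side"):
    im=cams.snapshot(c);cv2.imwrite(f"pics/{c}0.png",im)
    print(c,np.array(cams.camera_model(c)["extrinsics"])[:3,3])
    for t,z in(("base",.012),("turntable",.034),("handle",.182),("salt_cellar",.08),("ramekin",.06),("jar_1",.13),("mug",.05),("kitchen_timer",.03),("lemon",.03)):
        for b in cams.boxes_of(t,c)[:4]: print(t,b["score"],b["at"],at(c,b["at"],z))
s=sensors.get_state();print(s)
E
```

```text
top [ 0.356 -0.016  1.189]
base 0.86 [283.2, 231.5] [ 0.391 -0.09   0.012]
turntable 0.64 [306.6, 192.6] [ 0.513 -0.164  0.034]
handle 0.64 [279.1, 181.6] [ 0.523 -0.069  0.182]
salt_cellar 0.72 [305.8, 192.7] [ 0.506 -0.156  0.08 ]
ramekin 0.7 [254.8, 168.9] [ 0.584 -0.     0.06 ]
ramekin 0.7 [124.7, 221.6] [0.419 0.402 0.06 ]
jar_1 0.7 [256.8, 197.9] [ 0.484 -0.007  0.13 ]
jar_1 0.69 [279.1, 148.9] [ 0.63  -0.073  0.13 ]
jar_1 0.67 [279.4, 230.1] [ 0.391 -0.072  0.13 ]
jar_1 0.65 [309.1, 163.8] [ 0.585 -0.161  0.13 ]
mug 0.79 [123.5, 222.4] [0.417 0.41  0.05 ]
kitchen_timer 0.83 [128.5, 167.2] [0.597 0.41  0.03 ]
kitchen_timer 0.23 [255.1, 197.5] [ 0.498 -0.001  0.03 ]
lemon 0.64 [391.3, 170.8] [ 0.583 -0.435  0.03 ]
lemon 0.27 [279.1, 189.0] [ 0.525 -0.077  0.03 ]
side [-0.119 -0.425  1.116]
base 0.67 [163.2, 148.1] [0.595 0.424 0.012]
turntable 0.69 [277.6, 219.0] [ 0.524 -0.09   0.034]
handle 0.93 [274.0, 219.0] [ 0.431 -0.128  0.182]
handle 0.62 [264.6, 254.8] [ 0.326 -0.161  0.182]
handle 0.3 [261.5, 223.4] [ 0.402 -0.106  0.182]
salt_cellar 0.6 [293.4, 229.6] [ 0.488 -0.162  
[... 305 characters left out ...]
3 ]
mug 0.9 [133.5, 179.2] [0.411 0.391 0.05 ]
mug 0.62 [306.1, 199.3] [ 0.624 -0.135  0.05 ]
mug 0.34 [293.6, 229.0] [ 0.507 -0.153  0.05 ]
kitchen_timer 0.68 [161.7, 148.2] [0.581 0.415 0.03 ]
lemon 0.17 [135.3, 176.4] [0.433 0.41  0.03 ]
{'time_s': 1.0, 'joint_pos': array([ 1.009,  0.381,  1.297, -0.   ,  1.464, -0.215]), 'qvel': array([-0.   ,  0.   ,  0.   ,  0.001, -0.001,  0.001]), 'joint_torque': array([ -0.   , -43.78 , -22.474,   0.071,   0.031,  -0.   ]), 'eef_pos': array([0.187, 0.517, 0.239]), 'ee_rot': array([-3.142,  0.   ,  2.795]), 'ft_force': array([-0.423, -0.753,  0.531]), 'ft_torque': array([-0.021,  0.014, -0.019]), 'grasp_force': 0.0, 'grip_width': 0.08819472687936343}
```

View pics/top0.png

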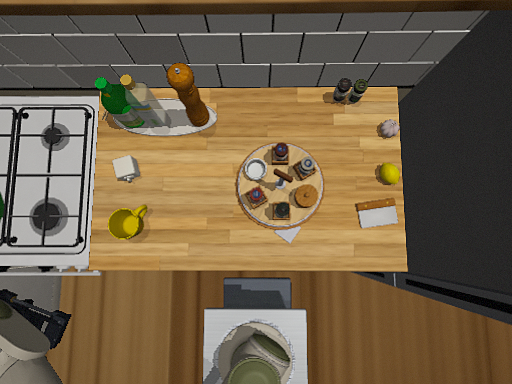

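View pics/side0.png

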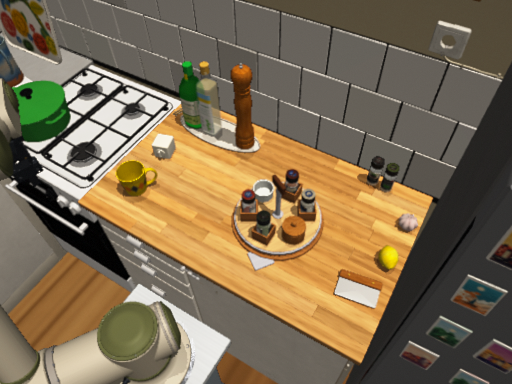

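```bash
python3 - <<'E'
from h import *
im=cv2.imread("pics/top0.png")[130:250,225:345];cv2.imwrite("pics/c1.png",cv2.resize(im,None,fx=5,fy=5,interpolation=cv2.INTER_CUBIC))
E
```

```text
(no output)
```

View pics/c1.png

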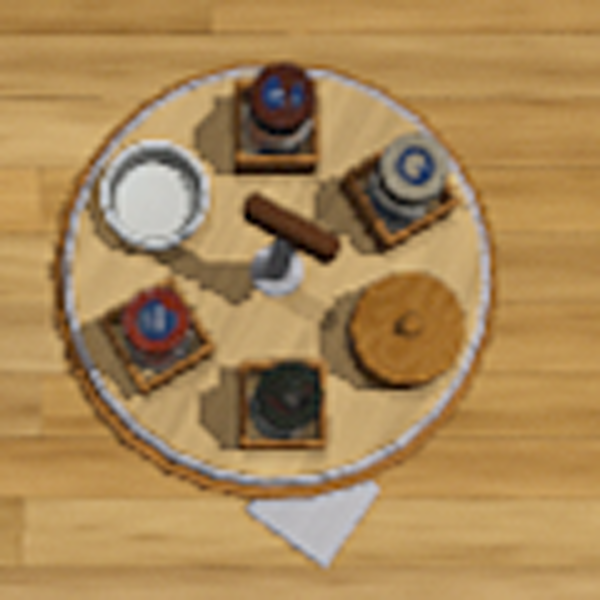

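```bash
python3 - <<'E'
from h import *
np.set_printoptions(precision=4,suppress=True)
p=lambda x,y:(225+(x+.5)/5-.5,130+(y+.5)/5-.5)
for e in((68,275),(490,275),(279,67),(279,483)): print("ring",at("top",p(*e),.034))
ring=np.array([at("top",p(*e),.034)[:2] for e in((68,275),(490,275),(279,67),(279,483))])
print("ringcentre",ring[:2].mean(0),ring[2:].mean(0))
h=np.array([at("top",p(*e),.199)[:2] for e in((247,205),(335,243))]);print("bar",h,h.mean(0))
hc=at("top",p(293,224),.199);print("handle c",hc)
post=at("top",p(276,271),.034);print("post",post)
tip=at("top",p(325,566),.003);b=(at("top",p(248,507),.003)+at("top",p(380,487),.003))/2;print("tip",tip,b)
salt=at("top",p(406,331),.09);ram=at("top",p(155,193),.074);print(salt,ram,(salt+ram)/2)
for n,c in(("ring",np.r_[ring[:2].mean(0)[0],0]),):
  c=np.array([ring[2:,0].mean(),ring[:2,1].mean()])
  for c in (c,hc[:2],(salt+ram)[:2]/2):
    t=tip[:2]-c;print(c,np.hypot(*t),"ptr",np.degrees(np.arctan2(t[1],t[0])))
    s=salt[:2]-c;print(np.hypot(*s),"salt",np.degrees(np.arctan2(s[1],s[0])))
E
```

```text
ring [0.5386 0.0533 0.034 ]
ring [ 0.5382 -0.2152  0.034 ]
ring [ 0.6748 -0.0826  0.034 ]
ring [ 0.4064 -0.0801  0.034 ]
ringcentre [ 0.5384 -0.0809] [ 0.5406 -0.0813]
bar [[ 0.5513 -0.0548]
 [ 0.53   -0.1028]] [ 0.5407 -0.0788]
handle c [ 0.5406 -0.0799  0.199 ]
post [ 0.541  -0.0794  0.034 ]
tip [ 0.3549 -0.1107  0.003 ] [ 0.3988 -0.1042  0.003 ]
[ 0.4953 -0.1543  0.09  ] [ 0.5837 -0.0027  0.074 ] [ 0.5395 -0.0785  0.082 ]
[ 0.5406 -0.0809] 0.18803069473763817 ptr -170.89935711916098
0.0862228683536657 salt -121.7185060494856
[ 0.5406 -0.0799] 0.1882267814223008 ptr -170.60557843566184
0.08708114793114864 salt -121.39982482426925
[ 0.5395 -0.0785] 0.18733427371726105 ptr -170.11499329951513
0.08772490705869104 salt -120.27059142057634
```

```bash
r="0"; python3 -m jog '0 0 0 -2.68 -2.2 -0.1 1; 0 0 0 -2.68 -2.2 -0.1 1; 0 0 0 -2.68 -2.2 -0.1 1; 0 0 0 -2.68 -2.2 -0.1 1; 0 0 0 -2.68 -2.2 -0.1 1; 0 0 0 -2.68 -2.2 -0.1 1; 0 0 0 -2.68 -2.2 -0.1 1; 0 0 0 -2.68 -2.2 -0.1 1'
python3 -m jog '0 0 0 -2.68 -2.2 -0.1 1; 0 0 0 -2.68 -2.2 -0.1 1; 0 0 0 -2.68 -2.2 -0.1 1; 0 0 0 -2.68 -2.2 -0.1 1; 0 0 0 -2.68 -2.2 -0.1 1; 0 0 0 -2.68 -2.2 -0.1 1; 0 0 0 -2.68 -2.2 -0.1 1; 0 0 0 -2.68 -2.2 -0.1 1'
python3 -m jog '0 0 0 -2.68 -2.2 -0.1 1; 0 0 0 -2.68 -2.2 -0.1 1; 0 0 0 -2.68 -2.2 -0.1 1; 0 0 0 -2.68 -2.2 -0.1 1'
python3 -m jog '0 0 0.12 0 0 0 1; 0 0 0.12 0 0 0 1; 0 0 0.12 0 0 0 1; 0 0 0.12 0 0 0 1; 0 0 0.12 0 0 0 1; 0 0 0.12 0 0 0 1; 0 0 0.12 0 0 0 1; 0 0 0.12 0 0 0 1'
python3 -m jog '0 0 0.12 0 0 0 1; 0 0 0.12 0 0 0 1; 0 0 0.12 0 0 0 1; 0 0 0.12 0 0 0 1; 0 0 0.12 0 0 0 1; 0 0 0.12 0 0 0 1; 0 0 0.05 0 0 0 1; 0 0 0 0 0 0 1'
```

```text
time_s: 1.8
eef_pos: [0.3293, 0.2776, 0.247]
ee_rot: [3.141, 0.0, 2.795]
ft_force: [0.1, 1.2, 0.3]
grip_width: 0.0882
grasp_force: 0.0
time_s: 2.6
eef_pos: [0.4711, 0.0391, 0.2549]
ee_rot: [3.141, 0.0, 2.795]
ft_force: [-0.2, 0.4, 0.3]
grip_width: 0.0885
grasp_force: 0.0
time_s: 3.0
eef_pos: [0.542, -0.0801, 0.2588]
ee_rot: [3.142, 0.0, 2.795]
ft_force: [-0.5, -0.0, -0.3]
grip_width: 0.0881
grasp_force: 0.0
time_s: 3.8
eef_pos: [0.5415, -0.0787, 0.2587]
ee_rot: [-3.142, -0.0, 1.83]
ft_force: [0.6, -0.2, -0.5]
grip_width: 0.0886
grasp_force: 0.0
time_s: 4.6
eef_pos: [0.5415, -0.0788, 0.2587]
ee_rot: [-3.142, 0.0, 1.064]
ft_force: [0.4, -0.3, -0.8]
grip_width: 0.0883
grasp_force: 0.0
```

```bash
python3 -m jog '0 0 0 0 0 1.5 1; 0 0 0 0 0 1.5 1; 0 0 0 0 0 1.5 1; 0 0 0 0 0 1.5 1; 0 0 0 0 0 1.5 1; 0 0 0 0 0 1 1; 0 0 0 0 0 0.9 1; 0 0 0 0 0 0 1'
python3 - <<'E'
from h import *
im=cams.snapshot("side");cv2.imwrite("pics/c2.png",cv2.resize(im[110:290,190:390],None,fx=4,fy=3.33,interpolation=cv2.INTER_CUBIC)[:600])
E
```

```text
time_s: 5.4
eef_pos: [0.5412, -0.0786, 0.1639]
ee_rot: [-3.14, 0.0, 1.065]
ft_force: [-0.2, -0.9, 0.1]
grip_width: 0.0883
grasp_force: 0.0
```

View pics/c2.png

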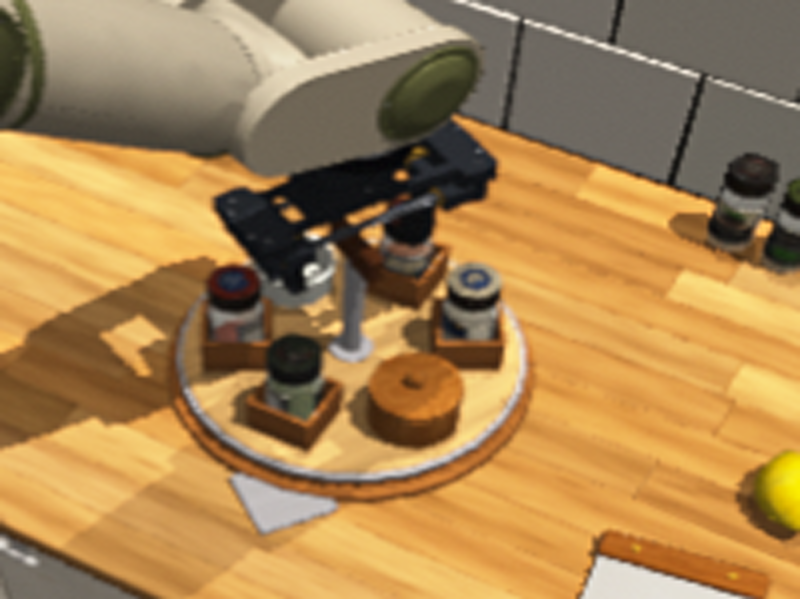

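The open gripper straddles the bar (crop ~350,240), fingers on either side, clear of the jars; the salt cellar (415,400) is undisturbed. Closing.

```bash
python3 -m jog '0 0 0 0 0 0 0.6; 0 0 0 0 0 0 0.4; 0 0 0 0 0 0 0.3; 0 0 0 0 0 0 0.25; 0 0 0 0 0 0 0.2; 0 0 0 0 0 0 0.15; 0 0 0 0 0 0 0.1; 0 0 0 0 0 0 0.05' 15
python3 -m jog '0 0 0 0 0 0 0; 0 0 0 0 0 0 0; 0 0 0 0 0 0 0; 0 0 0 0 0 0 0' 25
python3 - <<'E'
from h import *
im=cams.snapshot("top")
print(cams.boxes_of("salt_cellar","top"),cams.boxes_of("ramekin","top"))
E
```

```text
time_s: 6.25
eef_pos: [0.5415, -0.0787, 0.1648]
ee_rot: [3.142, -0.0, 1.065]
ft_force: [0.8, 0.4, 0.1]
grip_width: 0.0263
grasp_force: 0.0
time_s: 6.65
eef_pos: [0.5419, -0.079, 0.1648]
ee_rot: [3.14, -0.0, 1.065]
ft_force: [3.1, -0.7, -2.7]
grip_width: 0.0149
grasp_force: 25.0
[{'at': [376.6, 210.7], 'score': 0.52}, {'at': [312.9, 195.5], 'score': 0.46}] [{'at': [252.9, 167.2], 'score': 0.53}]
```

```bash
python3 -m jog '0 0 0.02 0 0 0 0; 0 0 0.04 0 0 0 0; 0 0 0.05 0 0 0 0; 0 0 0.05 0 0 0 0; 0 0 0.05 0 0 0 0; 0 0 0.05 0 0 0 0; 0 0 0.05 0 0 0 0; 0 0 0.05 0 0 0 0'
python3 -m jog '0 0 0.05 0 0 0 0; 0 0 0.05 0 0 0 0; 0 0 0.05 0 0 0 0; 0 0 0.05 0 0 0 0; 0 0 0.05 0 0 0 0; 0 0 0.05 0 0 0 0; 0 0 0.05 0 0 0 0; 0 0 0.05 0 0 0 0'
python3 -m jog '0 0 0.05 0 0 0 0; 0 0 0.03 0 0 0 0; 0 0 0.02 0 0 0 0; 0 0 0 0 0 0 0; 0 0 0 0 0 0 0'
python3 - <<'E'
from h import *
im=cams.snapshot("top");cv2.imwrite("pics/c3.png",cv2.resize(im[130:250,225:345],None,fx=5,fy=5,interpolation=cv2.INTER_CUBIC))
print(cams.boxes_of("salt_cellar","top"))
c=np.array([.5405,-.0800])
im=cams.snapshot("side");cv2.imwrite("pics/c4.png",cv2.resize(im[110:290,190:390],None,fx=4,fy=3.33,interpolation=cv2.INTER_CUBIC)[:600])
print(cams.boxes_of("salt_cellar","side"))
E
```

```text
time_s: 7.6
eef_pos: [0.5423, -0.0793, 0.1648]
ee_rot: [3.139, -0.001, 0.703]
ft_force: [6.5, -4.3, -4.2]
grip_width: 0.0145
grasp_force: 25.0
time_s: 8.4
eef_pos: [0.5425, -0.0798, 0.1648]
ee_rot: [3.139, -0.002, 0.302]
ft_force: [7.9, -5.5, -4.9]
grip_width: 0.0146
grasp_force: 25.0
time_s: 8.9
eef_pos: [0.5426, -0.0799, 0.1648]
ee_rot: [3.139, -0.002, 0.204]
ft_force: [7.1, -6.7, -4.9]
grip_width: 0.0148
grasp_force: 25.0
[]
[{'at': [270.8, 230.9], 'score': 0.8}, {'at': [244.2, 206.2], 'score': 0.35}]
```

View pics/c3.png

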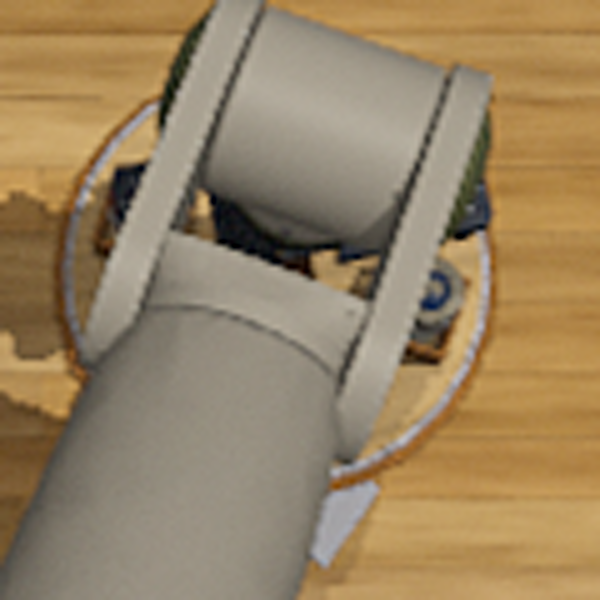

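View pics/c4.png

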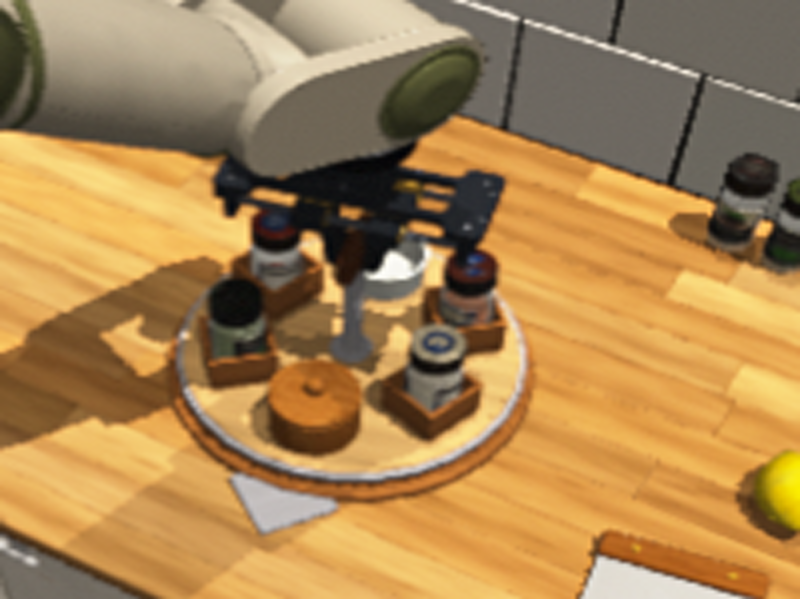

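```bash
python3 - <<'E'
from h import *
np.set_printoptions(precision=4,suppress=True)
p=lambda x,y:(190+(x+.5)/4-.5,110+(y+.5)/3.33-.5)
tip=at("side",p(265,534),.003)[:2]
# post foot / ring centre in side
r=[at("side",p(*e),.034)[:2] for e in((178,350),(527,365),(352,478))]
A=np.array([[2*q[0],2*q[1],1] for q in r]);c2=np.linalg.solve(A,[q@q for q in r])[:2]
post=at("side",p(351,349),.034)[:2]
print("tip",tip,"ring",c2,"post",post)
for c in(np.array([.5405,-.08]),c2,post):
  for t in (tip,np.array([.3549,-.1107])):
    t=t-c;a=np.arctan2(t[1],t[0]);o=[]
    for z,uv in((.104,(315,384)),(.090,(315,396))):
      s=at("side",p(*uv),z)[:2]-c;d=np.arctan2(s[1],s[0])-a
      o+= [np.hypot(*s),np.degrees((d+np.pi)%(2*np.pi)-np.pi),np.hypot(*s)*np.sin(d)]
    print(c,np.hypot(*t),np.degrees(a),np.array(o))
c=np.array([.5405,-.08])
for z,uv in((.104,(412,381)),(.090,(415,391))):
  s=at("side",p(*uv),z)[:2]-c;print("before",np.hypot(*s),np.degrees(np.arctan2(s[1],s[0])))
E
```

```text
tip [ 0.3547 -0.1135] ring [ 0.5376 -0.0823] post [ 0.5383 -0.081 ]
[ 0.5405 -0.08  ] 0.18879539757370067 -169.79115714791132 [0.0913 1.7761 0.0028 0.0943 2.42   0.004 ]
[ 0.5405 -0.08  ] 0.18812190196784637 -170.60777658712925 [0.0913 2.5927 0.0041 0.0943 3.2366 0.0053]
[ 0.5376 -0.0823] 0.1855552844075902 -170.32909546967176 [0.088  1.2455 0.0019 0.091  1.9483 0.0031]
[ 0.5376 -0.0823] 0.18490741665513083 -171.1618907533396 [0.088  2.0783 0.0032 0.091  2.7811 0.0044]
[ 0.5383 -0.081 ] 0.18644857758745154 -169.96206157459494 [0.0889 1.6356 0.0025 0.0919 2.3064 0.0037]
[ 0.5383 -0.081 ] 0.18578335271054067 -170.78959444657022 [0.0889 2.4632 0.0038 0.0919 3.1339 0.005 ]
before 0.09272603660367694 -123.81842299274992
before 0.09501172048041628 -122.59706035385659
```

```bash
python3 -m jog '0 0 0.01 0 0 0 0; 0 0 0.015 0 0 0 0; 0 0 0.01 0 0 0 0; 0 0 0 0 0 0 0; 0 0 0 0 0 0 0; 0 0 0 0 0 0 0; 0 0 0 0 0 0 0; 0 0 0 0 0 0 0'
python3 - <<'E'
from h import *
im=cams.snapshot("side");cv2.imwrite("pics/c5.png",cv2.resize(im[110:290,190:390],None,fx=4,fy=3.33,interpolation=cv2.INTER_CUBIC)[:600])
print(cams.boxes_of("salt_cellar","side"))
E
```

```text
time_s: 9.9
eef_pos: [0.5426, -0.08, 0.1648]
ee_rot: [3.139, -0.002, 0.169]
ft_force: [7.5, -7.4, -5.1]
grip_width: 0.0147
grasp_force: 25.0
[{'at': [267.2, 230.2], 'score': 0.61}]
```

View pics/c5.png

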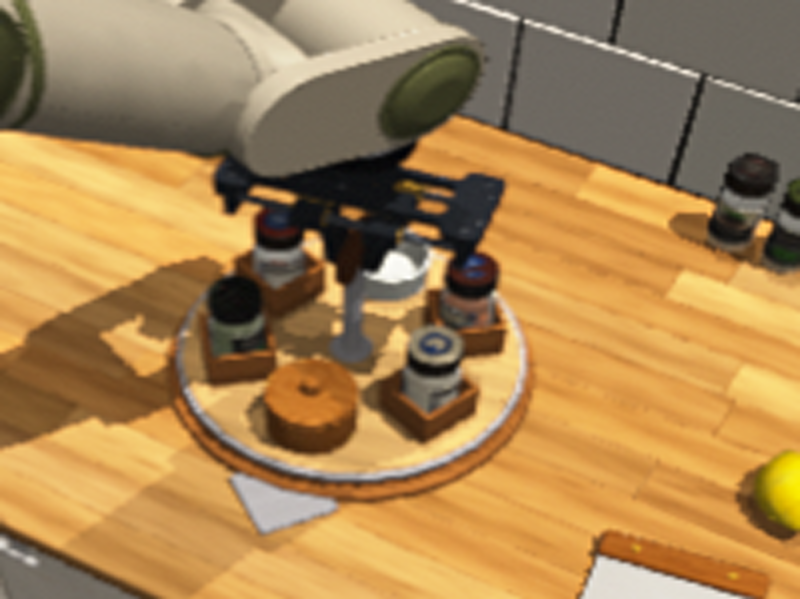

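The salt cellar (310,400) now stands directly behind the pointer (tip 265,534), in line with the post (351,349). The jars and ramekin are upright and the fingers still hold the bar.

```bash
python3 -c "
from rig import order
print(order.job_done())"
```

```text
the job is handed in; nothing more can be done
None
```

I turned the carousel until the salt cellar stood right behind the pointer, and handed the job in with the gripper still holding the handle at 25 N. I measured it about 3–4 mm off the pointer line and then turned it 2° further to correct that. The final picture shows it in line, with all six things upright, but the hand-in returned no verdict.

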